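Release and raise the coin-tube follower rod

TASK

On the coin-tube filler, flip the hinged keeper right over, from red face up to green face up, so that it lies flat on the other side and frees the rod. Then draw the rod by its orange knob straight up, without forcing it, until the whole blue band shows above the block and the black band is still hidden in the bore. Finish holding it still there in the gripper, never pulling it out, and leave the stacks of coins, the stamp and the calculator alone.

Things in the scene. Friction and masses are not known exactly. Their poses are not given: they have to be found in the camera images.
- stand: Coin-tube filler, fixed: blue block 76 x 76 mm, 100 mm tall, with a vertical 17 mm bore in its middle, 90 mm deep, closed below. Origin: on the table straight under the bore; z up. A steel base plate, 8 mm thick, covers x +-55 mm, y -190 to +80 mm; coin chute low on the -x face. A post (24 mm across, top 150 mm high) at y = -129 mm carries the flipped keeper. Nothing tall stands at +y.
- rod: Follower rod, loose in the bore (1 mm play on the diameter), 0.13 to 0.23 kg: steel shaft 16 mm across, 96 mm long, topped by a round orange knob 24 mm across, 39 mm tall. Origin: centre of its lower end; z up along the rod. Starts on the bore's floor: origin 10 mm, knob 106 to 145 mm above the table, both bands hidden. Let go, it falls back.
- rod_knob (a point): Grip point on the rod's axis in the orange knob, 118 mm above the rod's lower end, 17 mm below the knob's top.
- bore_mouth (a point): Centre of the bore's mouth at the block's top, 100 mm above the table; axes as the stand's. On the rod the blue band lies 52 to 62 mm and the black band 24 to 36 mm above the lower end: the blue one is wholly out of the mouth when the rod has risen 38 mm, the black one begins to show at 54 mm.
- hinge_axis (a point): Middle of the keeper's hinge, fixed on the stand at its y = -64 mm, 155 mm above the table; axes as the stand's, hinge axis along x. It sits on an aluminium post 60 mm wide in x, 16 mm thick in y, 167 mm high.
- keeper (a joint): Angle (rad) of the keeper, a flat bar 32 mm wide, 8 mm thick, reaching 130 mm from the hinge axis, which lies in its mid-plane; one face red, one green. 0: level, red up, pointing to the stand's +y, 6 mm above the knob. It swings up and over about the stand's +x to 3.14: level, green up, pointing to -y. Stiff hinge (0.06 N m): stays where left. Starts at 0 to 0.3.
- keeper_pinch (a point): Point at mid-thickness and mid-width of the keeper, 104 mm from the hinge axis, 26 mm from its free end; x along the hinge, y along the bar away from the hinge, z out of the red face. Pinched here across its 32 mm width, the bar turns between the fingers as it swings.
- coins_a: stack of brass coins, 25 mm across, 28 mm tall. Origin: centre of its underside. Bystander, loose.
- coins_b: stack of copper coins, 23 mm across, 21 mm tall. Origin: centre of its underside. Bystander, loose.
- coins_c: stack of brass coins, 25 mm across, 32 mm tall. Origin: centre of its underside. Bystander, loose.
- stamp: small rubber stamp with red foot and turned wooden grip, 36 mm across, 64 mm tall. Origin: centre of its underside. Bystander, loose.
- calculator: grey desk calculator, 130 x 75 x 17 mm. Origin: centre of its underside. Bystander, loose.

How it is judged (in metres and radians):
On the way, in this order (a step that is already met when the one before it is completed fails the run):
1. the keeper is flipped over, green face up, with the rod still down in its bore (value of joint keeper above 2.95 rad and z of rod in the frame of stand below 0.02 m), for 0.2 s.
2. the rod is held by the fingers, raised until the blue band is clear and the black band still hidden (z of rod in the frame of stand between 0.047 and 0.065 m and angle between the z axis of rod and the z axis of stand, either way round below 0.07 rad and horizontal distance between bore_mouth and rod below 0.006 m and contact force between the fingers and rod above 1 N and value of joint keeper above 2.95 rad), for 0.3 s.
At the end, for the whole second after the job is handed in: Fingers hold the rod (over 1 N), at rest, raised 37 to 55 mm (blue band clear, black hidden), within 0.07 rad of the bore axis, lower end within 6 mm of it, under 30 N between rod and block; the keeper is flipped beyond 2.95 rad, green up (all of step 2 and linear speed of rod below 0.02 m/s and contact force between rod and stand below 30 N); the arm keeps its last pose, push and grip.
It fails at once if the rod is drawn out more than 75 mm (z of rod in the frame of stand above 0.085 m).
It fails at once if the rod is forced against the bore with more than 60 N (contact force between rod and stand above 60 N).
It fails at once if a coin stack, the stamp or the calculator is disturbed (moved over 20 mm) (distance of any of coins_a, coins_b, coins_c, stamp, calculator from where it was at the start of the episode above 0.02 m).
It also fails if it takes over 58 s, if anything falls off the work surface, if the arm or the gripper's body presses on something with over 40 N, if the wrist force passes 120 N, or if a joint passes its speed limit or range.

ROBOT

A 6-joint arm with a two-finger parallel gripper is mounted at the origin on the work surface. World frame = base frame: x ahead of the robot, y to its left, z up, the work surface at z = 0. Lengths are in mm, angles in rad, forces in N, time in s.
With the tool pointing down it reaches from about 300 to 875 mm from the base axis. Payload 6.4 kg.
Tool frame: the origin (TCP) lies at the very end of the fingers, on their centre line; the grasp point (between the pads) lies 19 mm behind it (tcp_to_grasp is the distance from the TCP to the grasp point, in mm); z points along the fingers, x is the direction in which the jaws open and shut, and the axes are right-handed (so a half turn about z gives the same grasp; the last joint's range is limited). The gripper opens to 88 mm and grips with 3 to 60 N. Pads are 18 mm wide; open, the fingers measure 123 mm over their backs; the gripper's body (75 mm by 187 mm) begins 45 mm behind the grasp point.
Start: joints at [-1.316, 0.181, 1.607, -0, 1.354, -0.206], TCP at [255.7, -515.033, 238.714] pointing down, gripper open.
Joint ranges: [-2.99, 2.99], [-0.89, 2.07], [0.3, 2.58], [-1.14, 4.28], [0, 2.63], [-3.12, 3.12]. Speed limits (rad/s): [2.57, 2.57, 3.01, 3.14, 3.14, 3.14].

INTERFACE

Orientations are given as a unit quaternion [x, y, z, w].
In Python, from cell import * gives the robot as it stands.
- The arm moves only by the shell command python3 -m handwheel 'ROWS' [FORCE]. ROWS is JSON, a list that holds one entry, the list of rows, each a list of 5 numbers: the shift along the tool's x, y, z as a fraction of full scale, then the turn about the tool's z as a fraction of full scale, then the opening, from 0 (shut) to 1 (fully open). A call has 1 to 8 rows; each row shifts and turns the commanded pose from where the row before left it, along the tool's axes as they then stand; what a row does not reach is not made up. Full scale, the value 1, is 0.4 m for a shift and 90 degrees for a turn. A row lasts 1/10 s, in which the tool goes at most 50 mm and 8.59 degrees, less where a joint would pass 70% of its speed; a pose out of reach is approached as far as the arm can. A call with a number of a shift or a turn outside -1 to 1 is refused whole. A call with a gripper value outside its range is refused whole. The fingers move at their own pace and stop on an object; FORCE is the grip in N (left out, the last holds). Time passes only in rows, so rows that do not move let the fingers close. It gives the time, the measured TCP pose, the force and the opening at its end, in the units of the state.
- observe(): the state, without advancing time (a new reading comes with each control period).
- get_image(name): name is "side" or "top" or "wrist"; returns a dict with "color" (480x640x3 uint8, red, green, blue), "fx", "fy", "cx", "cy" (pixels), "k1" (the pictures are not rectified: a ray, as slopes to the right and down, at radius r is drawn at 1 + k1 r^2 times it, then the intrinsics apply), "eye" and "rotation" of the camera in the world; the wrist camera has in their place "T_tool_cam" (4x4, takes a point from camera to tool coordinates, whose origin is the TCP and whose axes are the tool frame's). Camera axes: x right, y up, looking along -z (the intrinsics and any distortion apply to the point x, -y, -z); pixel columns grow to the right and rows downward; lengths in mm; the calibration is good to about 2 mm. A picture is of the moment at which its call begins: read the wrist's pose just before it. There is no depth.
- hand_in(): hands the job in, once; it reports no verdict.
The state is a dict: "t": time; "qpos": joint angles; "joint_velocities": joint speeds; "tau": joint torques, N m; "tool_pos": TCP position; "tcp_rot": TCP orientation; "ft_force": force on the tool from outside, world axes, zero at the start; "ft_torque": the same for the moment, N m; "width": opening from 0.0 (shut) to 1.0 (fully open).
Only numpy, scipy, OpenCV 4.12 (cv2) and the standard library are available. Lean on these libraries where they do the work, as an engineer would, in place of code of your own. Each camera call takes 0.05 s, during which the arm holds its last target.

## Working session

There is one attempt and no reset: what is moved stays moved. The work goes in short steps, Python scripts to look and compute and a shell command to move; the robot and the scene stay as the last step left them, time stands still between calls to the robot, and variables do not carry over. Pictures are saved under pics/ and viewed, and the job is handed in when it is done.

```bash
ls; mkdir -p pics
python3 - <<'E'
from cell import *
import cv2
s=observe();print(s)
for n in("side","top","wrist"):
    d=get_image(n);cv2.imwrite(f"pics/{n}0.png",d["color"][:,:,::-1]);print(n,{k:v for k,v in d.items() if k!="color"})
E
```

```text
pics
{'t': 0.0, 'qpos': array([-1.31628619e+00,  1.81512932e-01,  1.60800514e+00, -1.09761413e-05,
        1.35374235e+00, -2.06337675e-01]), 'joint_velocities': array([ 7.72704249e-04, -5.59313151e-04,  7.07058035e-04,  6.31304917e-05,
        5.44226361e-04, -8.18779696e-04]), 'tau': array([ 6.05695232e-05, -4.33868873e+01, -3.41844177e+01,  7.01745716e-02,
        3.86116107e-02, -1.50330934e-04]), 'tool_pos': array([ 255.56649756, -514.50335047,  237.82730335]), 'tcp_rot': array([ 8.49914335e-01, -5.26920229e-01, -6.07371244e-04, -5.71393749e-04]), 'ft_force': array([-0.40262068,  0.55920879, -0.06040147]), 'ft_torque': array([-0.00244646,  0.01981604,  0.04820245]), 'width': 1.0016409323706965}
side {'fx': 529.0350373375983, 'fy': 529.0350373375983, 'cx': 312.96849550099023, 'cy': 238.5268630829719, 'k1': 0.03543163318030299, 'eye': array([ 173.59995538, 1148.86878012,  781.07394179]), 'rotation': array([-0.07121201,  0.49593733,  0.8556471 , -0.12978078])}
top {'fx': 486.7302304774041, 'fy': 486.7302304774041, 'cx': 316.4534333535713, 'cy': 240.69298653438094, 'k1': -0.024338765708135403, 'eye': array([ 385.47991768,   27.81127372, 1109.99882599]), 'rotation': array([-0.04603739,  0.04797519,  0.70790919, -0.70316677])}
wrist {'fx': 415.7641485659001, 'fy': 415.7641485659001, 'cx': 319.7174120018442, 'cy': 235.47931200741633, 'k1': -0.09420607002342034, 'T_tool_cam': array([[ 9.99998504e-01, -7.84779414e-04,  1.54121324e-03,
         1.27908288e+00],
       [-3.17153223e-04, -9.59222753e-01, -2.82651038e-01,
        -7.31238536e+01],
       [ 1.70018552e-03,  2.82650126e-01, -9.59221567e-01,
        -1.46262386e+02],
       [ 0.00000000e+00,  0.00000000e+00,  0.00000000e+00,
         1.00000000e+00]])}
```

View pics/side0.png

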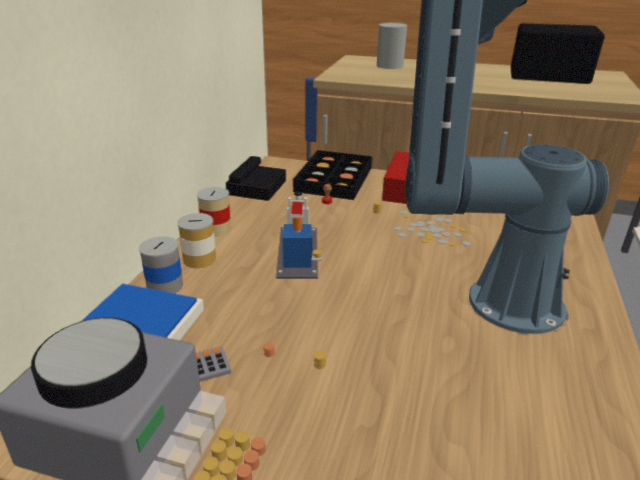

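View pics/top0.png

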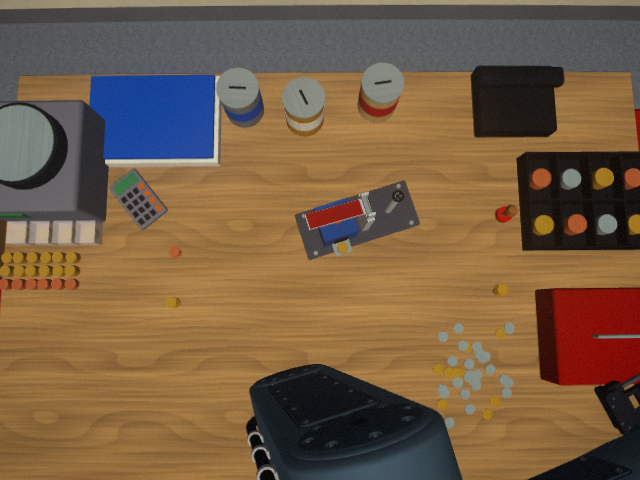

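The side view shows the filler near (298,245), with the red keeper up on the hinge. The top view shows the base plate with corners at about (295,215), (405,181), (420,221) and (310,259), and the keeper pointing to the left. I'll take the stand pose from the plate corners and the keeper next.

```bash
cat > h.py <<'E'
from cell import *
import cv2,numpy as np
from scipy.spatial.transform import Rotation as R
def pose(d,s=None):
    if "eye" in d: return R.from_quat(d["rotation"]).as_matrix(),np.array(d["eye"])
    T=np.array(d["T_tool_cam"]);Rt=R.from_quat(s["tcp_rot"]).as_matrix()
    return Rt@T[:3,:3],Rt@T[:3,3]+s["tool_pos"]
def K(d): return np.array([[d["fx"],0,d["cx"]],[0,d["fy"],d["cy"]],[0,0,1.]]),np.array([d["k1"],0,0,0,0.])
def ray(d,uv,s=None):
    k,D=K(d);p=cv2.undistortPoints(np.array(uv,float).reshape(-1,1,2),k,D).reshape(-1,2)
    M,e=pose(d,s);return e,(M@np.c_[p[:,0],-p[:,1],-np.ones(len(p))].T).T
def onz(d,uv,z,s=None):
    e,r=ray(d,uv,s);return e+r*((z-e[2])/r[:,2])[:,None]
def proj(d,P,s=None):
    M,e=pose(d,s);c=(np.atleast_2d(P)-e)@M;c[:,1:]*=-1
    k,D=K(d);return cv2.projectPoints(c,np.zeros(3),np.zeros(3),k,D)[0].reshape(-1,2)
def snap(n,f):
    s=observe();d=get_image(n);cv2.imwrite(f"pics/{f}.png",d["color"][:,:,::-1]);return s,d
E
python3 - <<'E'
from h import *
s,d=snap("top","top1")
c=d["color"];crop=cv2.resize(c[160:280,270:440],None,fx=4.5,fy=4.5,interpolation=cv2.INTER_CUBIC)
cv2.imwrite("pics/top1c.png",crop[:,:,::-1])
uv=[(295,215),(405,181),(420,221),(310,259)]
print(onz(d,uv,8))
hsv=cv2.cvtColor(c,cv2.COLOR_RGB2HSV)
m=((hsv[...,0]<6)|(hsv[...,0]>174))&(hsv[...,1]>180)&(hsv[...,2]>90);m=m.astype(np.uint8);m[:, :270]=0;m[:,400:]=0;m[280:]=0;m[:160]=0
cs,_=cv2.findContours(m,0,2);q=max(cs,key=cv2.contourArea);r=cv2.minAreaRect(q);print(r,cv2.boxPoints(r));print(onz(d,cv2.boxPoints(r),159))
s,d=snap("side","side1");c=d["color"];cv2.imwrite("pics/side1c.png",cv2.resize(c[180:290,250:350],None,fx=5,fy=5,interpolation=cv2.INTER_CUBIC)[:,:,::-1])
E
```

```text
[[ 592.9221919    73.21961693    8.        ]
 [ 671.70257074 -182.65881488    8.        ]
 [ 577.10603727 -214.24357114    8.        ]
 [ 491.0807843    39.23143344    8.        ]]
((334.0188903808594, 213.56605529785156), (14.56021785736084, 54.66949462890625), 74.05460357666016) [[305.73587 214.07549]
 [358.3019  199.05663]
 [362.3019  213.05663]
 [309.73587 228.07549]]
[[566.22427565  45.67674009 159.        ]
 [596.02000942 -59.31239769 159.        ]
 [567.56971131 -66.7387797  159.        ]
 [538.02327425  37.87471242 159.        ]]
```

View pics/top1c.png

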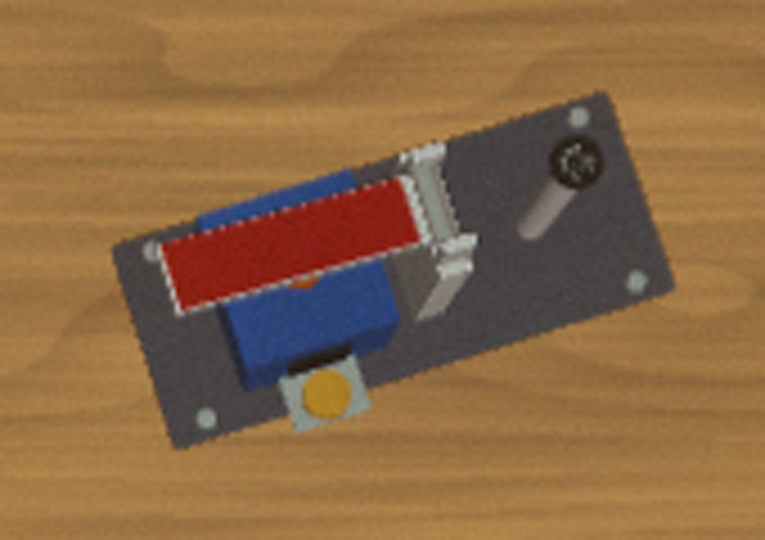

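View pics/side1c.png

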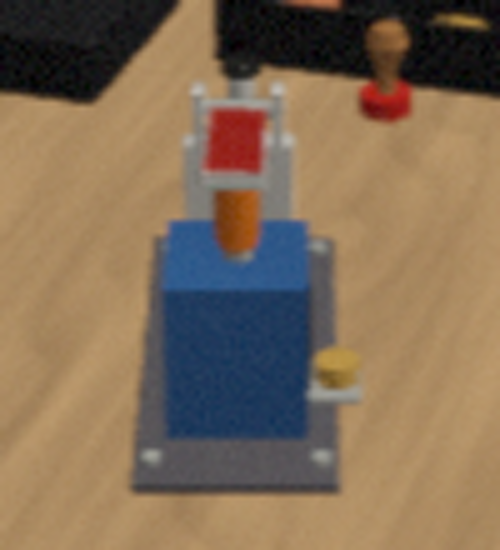

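The plate corners in the 4.5x crop are at (113,246), (606,93), (675,290) and (175,448). The chute (stand -x) is at the bottom and the keeper lies a little raised over the orange knob. Next I'll fit the stand frame.

Run:
```python
from h import *
d=get_image("top");s=observe()
uv=np.array([(113,246),(606,93),(675,290),(175,448)])/4.5+[270,160]-0.4
P=onz(d,uv,8)[:,:2]
L=np.array([(55,80),(55,-190),(-55,-190),(-55,80.)])
lc,pc=L.mean(0),P.mean(0)
a=L-lc;b=P-pc
th=np.arctan2((a[:,0]*b[:,1]-a[:,1]*b[:,0]).sum(),(a*b).sum())
M=np.array([[np.cos(th),-np.sin(th)],[np.sin(th),np.cos(th)]])
o=pc-M@lc;print("origin",o,"yaw deg",np.degrees(th));print("resid",P-(L@M.T+o))
W=lambda x,y,z:np.r_[M@[x,y]+o,z]
for n,p in dict(pinch0=(0,40,155),hinge=(0,-64,155),knob=(0,0,145),flip=(0,-168,155)).items():print(n,W(*p))
x=R.from_quat(s["tcp_rot"]).as_matrix();print("tool x yaw",np.degrees(np.arctan2(x[1,0],x[0,0])),x.round(3))
# keeper angle: end edge on top face at varied angle
e=np.array([(162,243),(180,313)])/4.5+[270,160]-.4
for A in np.arange(0,.35,.05):
  c,s_=np.cos(A),np.sin(A)
  Q=[W(x,-64+130*c-4*s_,155+130*s_+4*c) for x in(16,-16)]
  print(A,proj(d,Q).round(1).tolist())
print(e)
d2=get_image("side")
for A in np.arange(0,.35,.05):
  c,s_=np.cos(A),np.sin(A)
  Q=[W(x,-64+130*c-4*s_,155+130*s_+4*c) for x in(16,-16)]
  print(A,((proj(d2,Q)-[250,180])*5+2).round(0).tolist())
```

```text
origin [565.98061932 -16.83219083] yaw deg 17.16955483731547
resid [[-0.27211935 -1.95587995]
 [-1.15508254  1.12353165]
 [ 0.49422389  1.53146288]
 [ 0.93297801 -0.69911457]]
pinch0 [554.17260317  21.38522345 155.        ]
hinge [584.87344515 -77.98005369 155.        ]
knob [565.98061932 -16.83219083 145.        ]
flip [ 615.57428713 -177.34533083  155.        ]
tool x yaw -63.59683641301043 [[ 0.445 -0.896 -0.   ]
 [-0.896 -0.445  0.001]
 [-0.001 -0.    -1.   ]]
0.0 [[303.1, 216.3], [307.9, 231.5]]
0.05 [[303.2, 215.6], [308.0, 230.9]]
0.1 [[303.4, 214.9], [308.3, 230.3]]
0.15000000000000002 [[303.8, 214.2], [308.8, 229.7]]
0.2 [[304.4, 213.3], [309.4, 228.9]]
0.25 [[305.2, 212.5], [310.2, 228.2]]
0.30000000000000004 [[306.1, 211.6], [311.1, 227.3]]
[[305.6        213.6       ]
 [309.6        229.15555556]]
0.0 [[208.0, 214.0], [273.0, 214.0]]
0.05 [[208.0, 202.0], [273.0, 202.0]]
0.1 [[208.0, 190.0], [273.0, 190.0]]
0.15000000000000002 [[208.0, 177.0], [273.0, 178.0]]
0.2 [[208.0, 165.0], [273.0, 165.0]]
0.25 [[208.0, 152.0], [273.0, 152.0]]
0.30000000000000004 [[208.0, 139.0], [273.0, 139.0]]
```

```bash
python3 -m handwheel '[[[0,0,-0.03,-0.085,1],[0,0,-0.03,-0.085,1],[0,0,-0.03,-0.085,1],[0,0,-0.03,-0.085,1],[0,0,-0.03,-0.085,1],[0,0,-0.03,-0.085,1],[0,0,-0.03,-0.085,1],[0,0,-0.03,-0.085,1]]]'
python3 -m handwheel '[[[0,0,0,-0.0727,1],[0,0,0,-0.0727,1],[0,0,0,-0.0727,1],[0,0,0,0,1],[0,0,0,0,1]]]'
cat > rel.py <<'E'
import sys
from h import *
# shift to bring TCP to world target x y z, in tool axes fractions
t=np.array(list(map(float,sys.argv[1:4])));s=observe();M=R.from_quat(s["tcp_rot"]).as_matrix()
print(s["t"],s["tool_pos"].round(1),"yaw",np.degrees(np.arctan2(M[1,0],M[0,0])).round(2),"w",s["width"],"F",s["ft_force"].round(1))
print("mm",(M.T@(t-s["tool_pos"])).round(1),"frac",(M.T@(t-s["tool_pos"])/400).round(4))
E
python3 rel.py 554 21 330
```

```text
t: 1.15
tool_pos: [255.7, -515.0, 335.2]
tcp_rot: [1.0, -0.018, -0.0, -0.0]
ft_force: [0.0, 0.4, -0.1]
width: 1.001
t: 1.65
tool_pos: [255.7, -515.0, 334.6]
tcp_rot: [0.989, 0.148, -0.0, -0.0]
ft_force: [0.7, 0.2, -0.2]
width: 0.995
1.65 [ 255.7 -515.   334.6] yaw 17.06 w 0.9947150385108956 F [ 0.7  0.2 -0.2]
mm [ 442.4 -424.9    4.7] frac [ 1.106  -1.0623  0.0118]
```

```bash
python3 -m handwheel '[[[0.068,-0.066,0,0,1],[0.068,-0.066,0,0,1],[0.068,-0.066,0,0,1],[0.068,-0.066,0,0,1],[0.068,-0.066,0,0,1],[0.068,-0.066,0,0,1],[0.068,-0.066,0,0,1],[0.068,-0.066,0,0,1]]]'
python3 -m handwheel '[[[0.068,-0.066,0,0,1],[0.068,-0.066,0,0,1],[0.068,-0.066,0,0,1],[0.068,-0.066,0,0,1],[0.068,-0.066,0,0,1],[0.068,-0.066,0,0,1],[0.068,-0.066,0,0,1],[0.068,-0.066,0,0,1]]]'
python3 -m handwheel '[[[0,0,0,0,1],[0,0,0,0,1],[0,0,0,0,1]]]'
python3 rel.py 554 21 330
python3 - <<'E'
from h import *
snap("wrist","w1")
E
```

```text
t: 2.45
tool_pos: [401.5, -247.4, 334.9]
tcp_rot: [0.989, 0.148, 0.0, 0.0]
ft_force: [0.8, -0.5, -0.2]
width: 1.004
t: 3.25
tool_pos: [546.8, 18.9, 334.8]
tcp_rot: [0.989, 0.148, 0.0, 0.0]
ft_force: [0.7, -1.1, 0.6]
width: 0.999
t: 3.55
tool_pos: [545.9, 16.5, 334.6]
tcp_rot: [0.989, 0.149, -0.0, 0.0]
ft_force: [0.5, -0.5, -0.0]
width: 1.003
3.55 [545.9  16.5 334.6] yaw 17.14 w 1.0027440091503543 F [ 0.5 -0.5 -0. ]
mm [ 9.1 -1.9  4.6] frac [ 0.0228 -0.0047  0.0114]
```

View pics/w1.png

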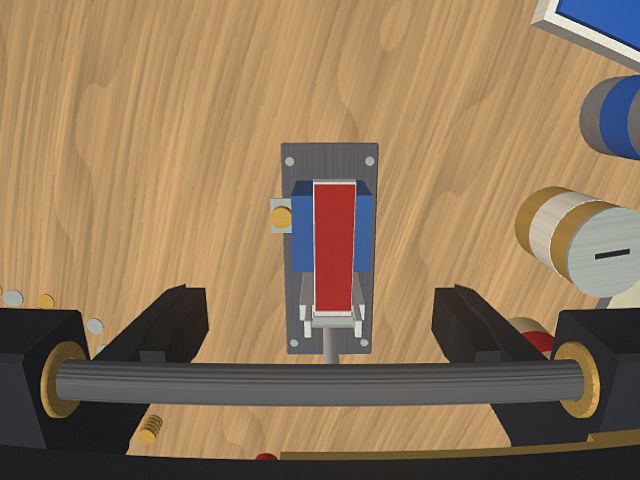

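The wrist view shows the plate corners at (281,143), (378,144), (372,353) and (287,350), and the keeper strip between columns 313 and 356, rows 183 to 312. I'll refine from this view.

Run:
```python
from h import *
s=observe();d=get_image("wrist");c=d["color"]
cv2.imwrite("pics/w2c.png",cv2.resize(c[130:370,255:405],None,fx=2.5,fy=2.5,interpolation=cv2.INTER_CUBIC)[:,:,::-1])
uv=np.array([(378.5,143.5),(372,353.5),(287,350.5),(281,142.5)])
P=onz(d,uv,8,s)[:,:2]
L=np.array([(55,80),(55,-190),(-55,-190),(-55,80.)])
lc,pc=L.mean(0),P.mean(0);a=L-lc;b=P-pc
th=np.arctan2((a[:,0]*b[:,1]-a[:,1]*b[:,0]).sum(),(a*b).sum())
M=np.array([[np.cos(th),-np.sin(th)],[np.sin(th),np.cos(th)]]);o=pc-M@lc
print(o,np.degrees(th));print((P-(L@M.T+o)).round(1))
hsv=cv2.cvtColor(c,cv2.COLOR_RGB2HSV)
m=(((hsv[...,0]<6)|(hsv[...,0]>174))&(hsv[...,1]>150)&(hsv[...,2]>80)).astype(np.uint8);m[:,:290]=0;m[:,380:]=0;m[330:]=0
cs,_=cv2.findContours(m,0,2);q=max(cs,key=cv2.contourArea);print(q[:,0].min(0),q[:,0].max(0))
for r in range(190,305,15): print(r,np.where(m[r])[0][[0,-1]])
W=lambda x,y,z:np.r_[M@[x,y]+o,z]
for A in(0,.1,.2,.3):
  k,g=np.cos(A),np.sin(A)
  print(A,proj(d,[W(x,-64+l*k-4*g,155+l*g+4*k) for x in(-16,16) for l in(130,20)],s).round(1).tolist())
```

```text
[568.4438807  -15.63040742] 17.21105587784249
[[-0.2 -2.7]
 [ 1.1 -0.1]
 [-1.1  4.2]
 [ 0.2 -1.4]]
[315 184] [354 309]
190 [315 354]
205 [315 354]
220 [315 353]
235 [315 353]
250 [316 352]
265 [316 351]
280 [316 351]
295 [316 350]
0 [[314.3, 171.6], [314.9, 301.6], [355.6, 171.6], [352.6, 301.5]]
0.1 [[314.0, 175.3], [314.9, 303.2], [357.0, 175.3], [352.8, 303.1]]
0.2 [[313.8, 181.1], [314.9, 304.9], [358.5, 181.1], [352.9, 304.8]]
0.3 [[313.6, 189.1], [314.9, 306.8], [360.0, 189.1], [353.1, 306.7]]
```

View pics/w2c.png

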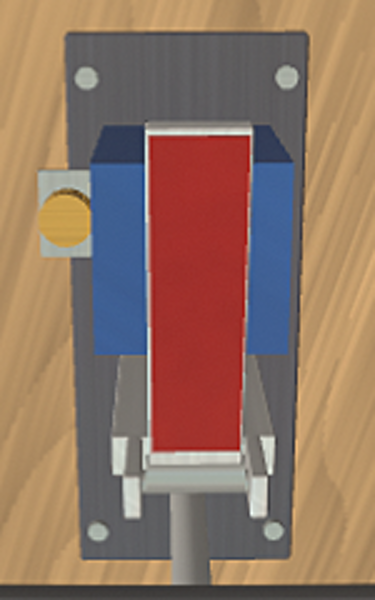

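```bash
python3 rel.py 556.2 20.6 154.5
```

```text
3.65 [545.9  16.2 334.8] yaw 17.1 w 0.9984055460620667 F [-0.2  0.5  0.7]
mm [ 11.1  -1.3 180.3] frac [ 0.0278 -0.0032  0.4508]
```

```bash
python3 -m handwheel '[[[0.0135,-0.0015,0.06,-0.001,1],[0.0135,-0.0015,0.08,0,1],[0,0,0.09,0,1],[0,0,0.07,0,1],[0,0,0.05,0,1],[0,0,0,0,1],[0,0,0,0,1],[0,0,0,0,1]]]'
python3 rel.py 556.2 20.6 154.5
python3 - <<'E'
from h import *
snap("wrist","w3");snap("top","t3")
s,d=snap("side","s3");cv2.imwrite("pics/s3c.png",cv2.resize(d["color"][140:290,220:380],None,fx=4,fy=4,interpolation=cv2.INTER_CUBIC)[:,:,::-1])
E
```

```text
t: 4.45
tool_pos: [557.2, 21.0, 196.6]
tcp_rot: [0.989, 0.15, 0.001, 0.0]
ft_force: [0.2, 0.0, 0.4]
width: 0.999
4.45 [557.2  21.  196.6] yaw 17.27 w 0.9990237295636907 F [0.2 0.  0.4]
mm [-1.2  0.1 42.1] frac [-3.000e-03  1.000e-04  1.052e-01]
```

View pics/w3.png

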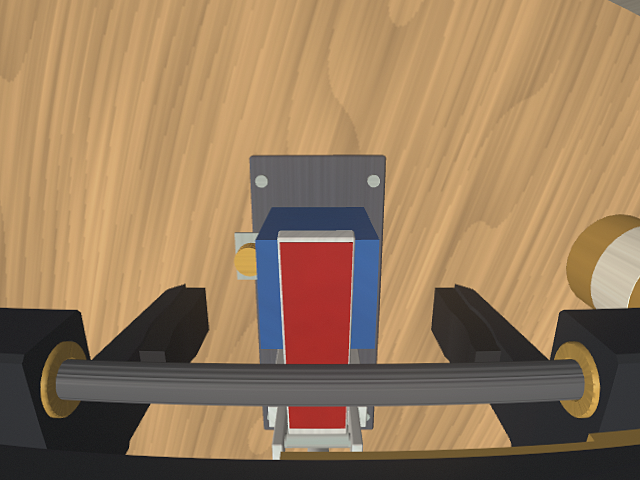

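View pics/s3c.png

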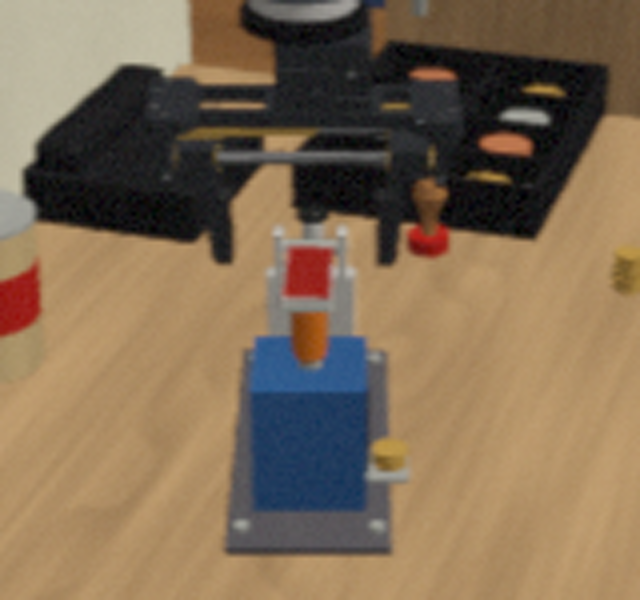

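The wrist view shows the keeper centre at column 316 against the jaw midpoint at 320, so I shift about -1.5 mm. In the side view the fingers straddle the bar. Next I descend 42 mm and shut gently.

```bash
python3 -m handwheel '[[[-0.0037,0,0.025,0,1],[0,0,0.035,0,1],[0,0,0.03,0,1],[0,0,0.015,0,1],[0,0,0,0,1],[0,0,0,0,1]]]'
python3 rel.py 556.2 20.6 154.5
python3 - <<'E'
from h import *
s,d=snap("wrist","w4")
s,d=snap("side","s4");cv2.imwrite("pics/s4c.png",cv2.resize(d["color"][140:290,220:380],None,fx=4,fy=4,interpolation=cv2.INTER_CUBIC)[:,:,::-1])
E
```

```text
t: 5.2
tool_pos: [554.8, 21.2, 152.5]
tcp_rot: [0.989, 0.151, -0.0, -0.0]
ft_force: [-0.3, 0.2, 0.6]
width: 1.001
5.2 [554.8  21.2 152.5] yaw 17.32 w 1.0006411235814976 F [-0.3  0.2  0.6]
mm [ 1.1  1.  -2. ] frac [ 0.0028  0.0025 -0.005 ]
```

View pics/w4.png

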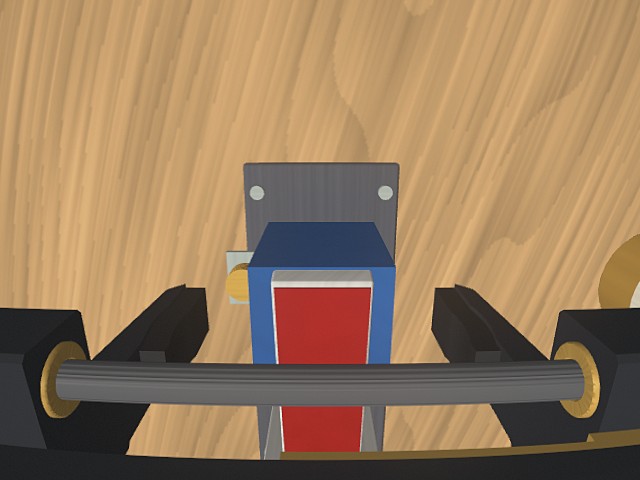

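View pics/s4c.png

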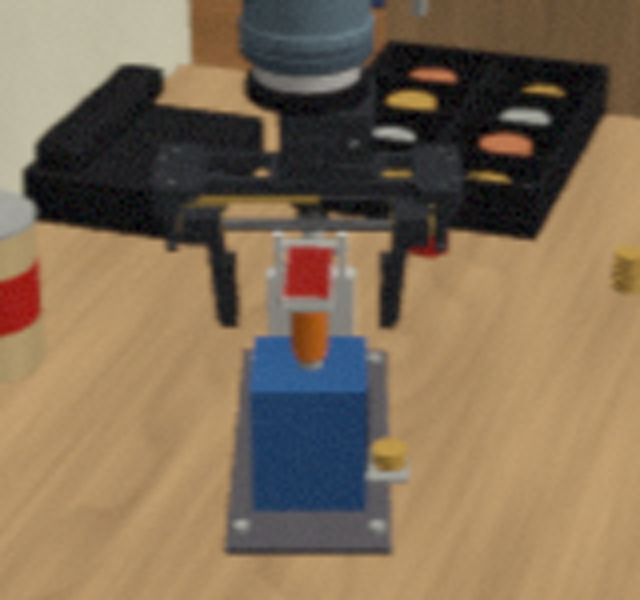

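The bar is centred (columns 273 to 372, jaw midpoint 320) and its end is just beyond the finger line. I'll close with 12 N and check its angle.

```bash
python3 -m handwheel '[[[0,0,0,0,0.6],[0,0,0,0,0.34],[0,0,0,0,0.34],[0,0,0,0,0.34],[0,0,0,0,0.3],[0,0,0,0,0.3],[0,0,0,0,0.3],[0,0,0,0,0.3]]]' 12
python3 - <<'E'
from h import *
s,d=snap("wrist","w5");print(s["tool_pos"],s["width"],s["ft_force"])
th=np.radians(17.2);M=np.array([[np.cos(th),-np.sin(th)],[np.sin(th),np.cos(th)]])
for o in([567.5,-16],[568.4,-15.6],[566,-16.8]):
 W=lambda x,y,z:np.r_[M@[x,y]+o,z]
 print("tcp in stand",M.T@(s["tool_pos"][:2]-o))
 for A in(.1,.15,.2,.25):
  k,g=np.cos(A),np.sin(A)
  print(A,proj(d,[W(x,-64+130*k-h*g,155+130*g+h*k) for x in(-16,16) for h in(4,-4)],s).round(1).tolist())
E
```

```text
t: 6.1
tool_pos: [555.4, 21.4, 153.0]
tcp_rot: [0.989, 0.151, 0.001, -0.0]
ft_force: [2.8, 1.8, 0.1]
width: 0.358
[555.43534355  21.41159114 152.97169294] 0.358256639671386 [2.79820696 1.78311789 0.0575245 ]
tcp in stand [-0.46219659 39.30609954]
0.1 [[270.8, 261.1], [273.3, 251.0], [369.1, 261.3], [366.6, 251.2]]
0.15 [[268.6, 271.2], [271.3, 259.0], [371.4, 271.3], [368.6, 259.2]]
0.2 [[266.3, 283.1], [269.1, 268.7], [373.8, 283.3], [370.9, 268.9]]
0.25 [[263.8, 297.1], [266.8, 280.2], [376.3, 297.2], [373.2, 280.3]]
tcp in stand [-1.44023033 39.19012544]
0.1 [[273.8, 260.8], [276.1, 250.7], [372.1, 260.9], [369.4, 250.9]]
0.15 [[271.7, 270.8], [274.2, 258.7], [374.5, 271.0], [371.6, 258.9]]
0.2 [[269.6, 282.7], [272.2, 268.4], [377.1, 282.9], [374.0, 268.5]]
0.25 [[267.2, 296.7], [270.1, 279.8], [379.7, 296.8], [376.5, 280.0]]
tcp in stand [ 1.2072874  39.62676015]
0.1 [[265.7, 262.0], [268.5, 251.9], [364.0, 262.2], [361.7, 252.1]]
0.15 [[263.3, 272.1], [266.2, 259.9], [366.0, 272.3], [363.5, 260.1]]
0.2 [[260.7, 284.1], [263.9, 269.6], [368.1, 284.3], [365.5, 269.8]]
0.25 [[258.0, 298.1], [261.3, 281.1], [370.4, 298.3], [367.6, 281.3]]
```

View pics/w5.png

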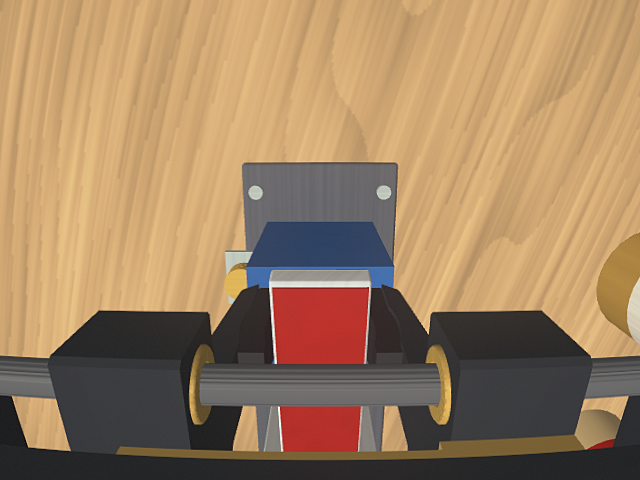

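The pinch is closed at 31.5 mm. The bar's end edge at row 286 gives an angle of about 0.21. Next I work out the arc steps in tool fractions.

Run:
```python
import numpy as np
A=np.linspace(.21,3.13,25);r=105.
y=r*np.cos(A);z=r*np.sin(A)
for i in range(24): print(i+1,A[i+1].round(3),"ty",round(-(y[i+1]-y[i])/400,4),"tz",round(-(z[i+1]-z[i])/400,4), "tcp rel",(y[i+1]-y[0]).round(1),(z[i+1]-z[0]).round(1))
```

```text
1 0.332 ty 0.0085 tz -0.0308 tcp rel -3.4 12.3
2 0.453 ty 0.0122 tz -0.0295 tcp rel -8.3 24.1
3 0.575 ty 0.0157 tz -0.0278 tcp rel -14.6 35.2
4 0.697 ty 0.019 tz -0.0257 tcp rel -22.2 45.5
5 0.818 ty 0.0219 tz -0.0232 tcp rel -30.9 54.8
6 0.94 ty 0.0246 tz -0.0204 tcp rel -40.8 62.9
7 1.062 ty 0.0269 tz -0.0172 tcp rel -51.5 69.8
8 1.183 ty 0.0288 tz -0.0138 tcp rel -63.0 75.3
9 1.305 ty 0.0302 tz -0.0102 tcp rel -75.1 79.4
10 1.427 ty 0.0312 tz -0.0065 tcp rel -87.6 82.0
11 1.548 ty 0.0318 tz -0.0027 tcp rel -100.3 83.1
12 1.67 ty 0.0319 tz 0.0012 tcp rel -113.1 82.6
13 1.792 ty 0.0315 tz 0.0051 tcp rel -125.7 80.6
14 1.913 ty 0.0307 tz 0.0089 tcp rel -138.0 77.0
15 2.035 ty 0.0294 tz 0.0125 tcp rel -149.7 72.0
16 2.157 ty 0.0276 tz 0.016 tcp rel -160.8 65.6
17 2.278 ty 0.0255 tz 0.0192 tcp rel -170.9 57.9
18 2.4 ty 0.023 tz 0.0222 tcp rel -180.1 49.0
19 2.522 ty 0.0201 tz 0.0248 tcp rel -188.2 39.1
20 2.643 ty 0.0169 tz 0.0271 tcp rel -194.9 28.3
21 2.765 ty 0.0135 tz 0.0289 tcp rel -200.3 16.7
22 2.887 ty 0.0099 tz 0.0303 tcp rel -204.3 4.6
23 3.008 ty 0.0062 tz 0.0313 tcp rel -206.8 -7.9
24 3.13 ty 0.0023 tz 0.0318 tcp rel -207.7 -20.7
```

```bash
python3 -m handwheel '[[[0,0.0085,-0.031,0,0.3],[0,0.012,-0.0295,0,0.3],[0,0.0155,-0.028,0,0.3],[0,0.019,-0.0255,0,0.3],[0,0,0,0,0.3]]]' 12
python3 - <<'E'
from h import *
s,d=snap("wrist","w6");print(s["tool_pos"],s["width"],s["ft_force"])
s,d=snap("side","s6");cv2.imwrite("pics/s6c.png",cv2.resize(d["color"][140:290,220:380],None,fx=4,fy=4,interpolation=cv2.INTER_CUBIC)[:,:,::-1])
E
```

```text
t: 6.65
tool_pos: [562.0, 0.5, 200.2]
tcp_rot: [0.989, 0.15, 0.001, -0.0]
ft_force: [0.2, 7.6, 4.7]
width: 0.361
[5.62032173e+02 5.35949501e-01 2.00150104e+02] 0.3612469864663123 [0.19852886 7.58852897 4.74155619]
```

View pics/w6.png

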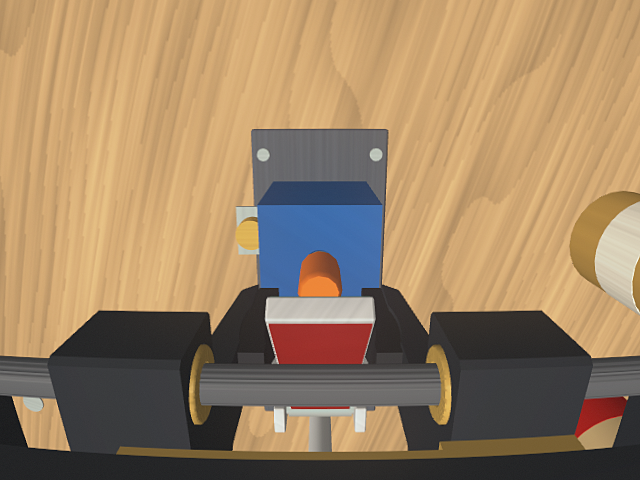

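View pics/s6c.png

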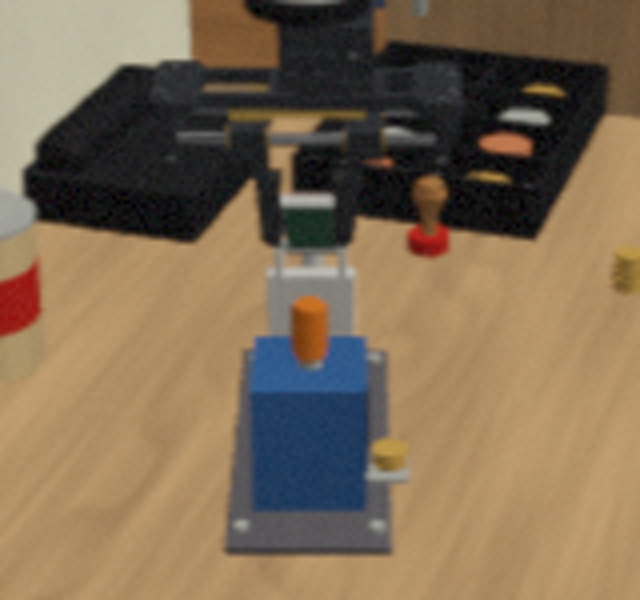

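The keeper is rising in the grip (red underside facing -y, green showing to the side camera) and the knob is free below it. Forces are under 10 N, so I continue the arc.

```bash
python3 -m handwheel '[[[0,0.021,-0.0235,0,0.3],[0,0.0245,-0.0205,0,0.3],[0,0.027,-0.017,0,0.3],[0,0.029,-0.014,0,0.3],[0,0.03,-0.010,0,0.3],[0,0.031,-0.0065,0,0.3],[0,0.032,-0.0025,0,0.3],[0,0,0,0,0.3]]]' 12
python3 - <<'E'
from h import *
s,d=snap("wrist","w7");print(s["tool_pos"],s["width"],s["ft_force"])
s,d=snap("side","s7");cv2.imwrite("pics/s7c.png",cv2.resize(d["color"][110:290,220:380],None,fx=3.3,fy=3.3,interpolation=cv2.INTER_CUBIC)[:,:,::-1])
E
```

```text
t: 7.55
tool_pos: [585.5, -75.0, 236.1]
tcp_rot: [0.989, 0.15, 0.001, 0.0]
ft_force: [5.7, 1.1, 1.6]
width: 0.362
[585.53372601 -74.96307839 236.12828582] 0.361546772082578 [5.69704946 1.064019   1.55549611]
```

View pics/w7.png

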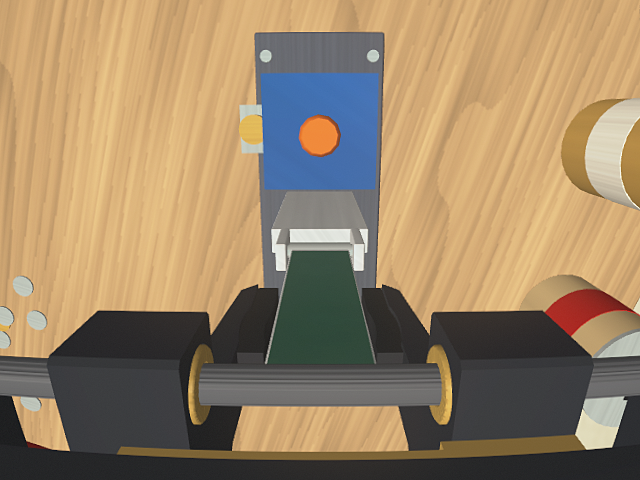

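View pics/s7c.png

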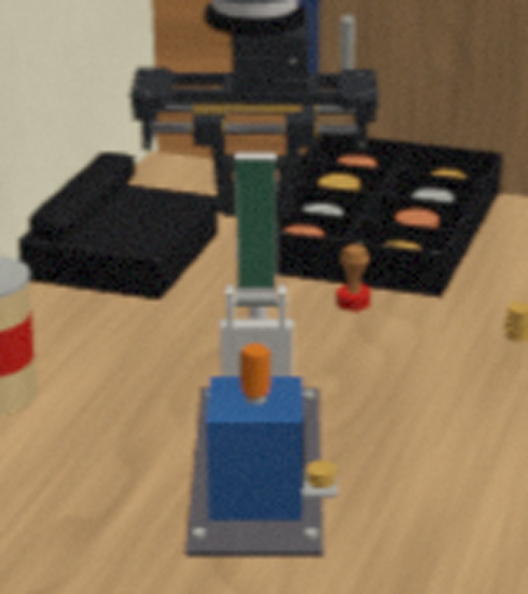

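The keeper is upright and its green face is toward the camera. The knob top is at (320,136) in the wrist image. I carry on over the top.

```bash
python3 -m handwheel '[[[0,0.032,0.001,0,0.3],[0,0.0315,0.005,0,0.3],[0,0.0305,0.009,0,0.3],[0,0.0295,0.0125,0,0.3],[0,0.0275,0.016,0,0.3],[0,0.0255,0.019,0,0.3],[0,0.023,0.022,0,0.3],[0,0,0,0,0.3]]]' 12
python3 - <<'E'
from h import *
s,d=snap("wrist","w8");print(s["tool_pos"],s["width"],s["ft_force"])
th=np.radians(17.2);M=np.array([[np.cos(th),-np.sin(th)],[np.sin(th),np.cos(th)]]);o=[567.7,-16]
print(M.T@(s["tool_pos"][:2]-o))
c=d["color"];h=cv2.cvtColor(c,cv2.COLOR_RGB2HSV);m=((h[...,0]>7)&(h[...,0]<15)&(h[...,1]>200)&(h[...,2]>200)).astype(np.uint8)
cs,_=cv2.findContours(m,0,2)
if cs:
  q=max(cs,key=cv2.contourArea);(u,v),r=cv2.minEnclosingCircle(q);print(u,v,r,cv2.contourArea(q),onz(d,[(u,v)],145,s))
E
```

```text
t: 8.45
tool_pos: [609.7, -152.5, 201.8]
tcp_rot: [0.989, 0.15, 0.001, 0.001]
ft_force: [8.0, -1.1, 3.4]
width: 0.351
[ 609.70005738 -152.480037    201.78257266] 0.3506058730774402 [ 7.97580718 -1.14031092  3.39024185]
[  -0.23649959 -142.79618127]
```

View pics/w8.png

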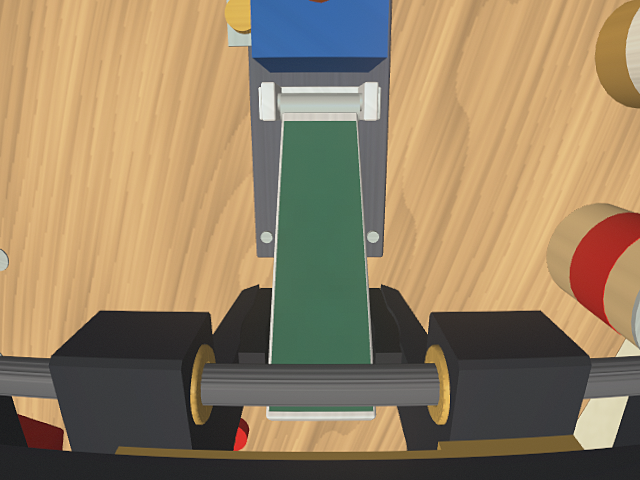

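The bar is well past vertical with its green face up, and lateral force is only 8 N. I bring it down to level.

```bash
python3 -m handwheel '[[[0,0.020,0.025,0,0.3],[0,0.017,0.027,0,0.3],[0,0.0135,0.029,0,0.3],[0,0.010,0.0305,0,0.3],[0,0.006,0.0315,0,0.3],[0,0.0015,0.024,0,0.3],[0,0,0,0,0.3]]]' 12
python3 - <<'E'
from h import *
s,d=snap("wrist","w9");print(s["tool_pos"],s["width"],s["ft_force"])
s,d=snap("side","s9");cv2.imwrite("pics/s9c.png",cv2.resize(d["color"][110:290,220:380],None,fx=3.3,fy=3.3,interpolation=cv2.INTER_CUBIC)[:,:,::-1])
E
```

```text
t: 9.2
tool_pos: [618.8, -181.2, 135.8]
tcp_rot: [0.989, 0.15, 0.003, 0.004]
ft_force: [10.6, -11.1, 1.4]
width: 0.353
[ 618.81971084 -181.15613197  135.81905222] 0.3530843243571165 [ 10.6447961  -11.06230321   1.43984991]
```

View pics/w9.png

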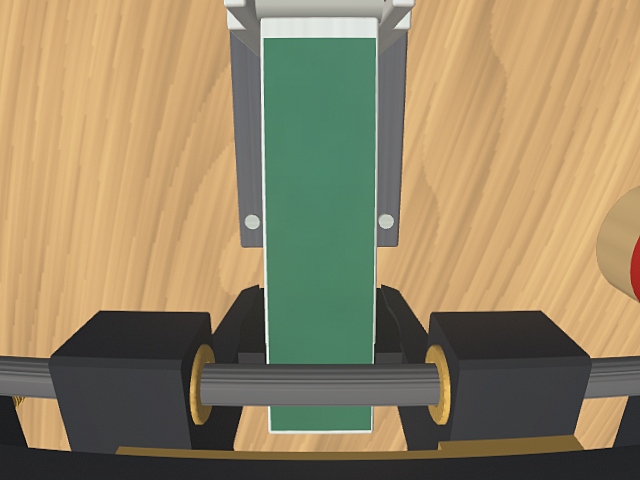

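View pics/s9c.png

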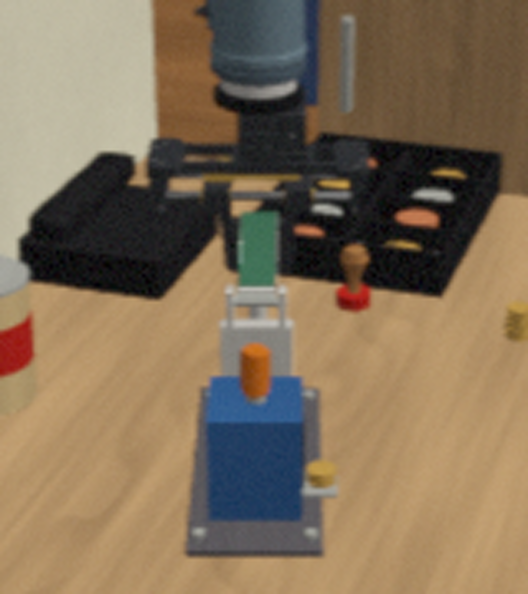

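The keeper is nearly level, estimated at 3.10 rad. I press down slightly to reach the post.

```bash
for i in 1 2; do python3 -m handwheel '[[[0,-0.001,0.005,0,0.3],[0,0,0,0,0.3],[0,0,0,0,0.3]]]' 12; done
```

```text
t: 9.6
tool_pos: [618.9, -181.2, 135.1]
tcp_rot: [0.989, 0.15, 0.003, 0.005]
ft_force: [10.0, -14.2, 2.0]
width: 0.356
t: 9.9
tool_pos: [618.9, -181.0, 133.3]
tcp_rot: [0.989, 0.15, 0.003, 0.005]
ft_force: [10.4, -14.4, 2.1]
width: 0.354
```

```bash
python3 -m handwheel '[[[0,0.003,0.006,0,0.3],[0,0,0,0,0.3],[0,0,0,0,0.3]]]' 12;python3 -m handwheel '[[[0,0.002,0.006,0,0.3],[0,0,0,0,0.3],[0,0,0,0,0.3]]]' 12
python3 - <<'E'
from h import *
s,d=snap("wrist","w10");print(s["tool_pos"],s["width"],s["ft_force"])
s,d=snap("top","t10");cv2.imwrite("pics/t10c.png",cv2.resize(d["color"][120:300,250:450],None,fx=3.5,fy=3.3,interpolation=cv2.INTER_CUBIC)[:,:,::-1])
E
```

```text
t: 10.2
tool_pos: [618.9, -181.4, 130.4]
tcp_rot: [0.989, 0.15, 0.003, 0.004]
ft_force: [9.7, -11.7, 2.2]
width: 0.353
t: 10.5
tool_pos: [619.0, -181.6, 127.8]
tcp_rot: [0.989, 0.15, 0.003, 0.004]
ft_force: [9.8, -10.6, 1.5]
width: 0.351
[ 619.00364151 -181.64154816  127.78996405] 0.3511467094661762 [  9.75001741 -10.61296438   1.47776982]
```

View pics/w10.png

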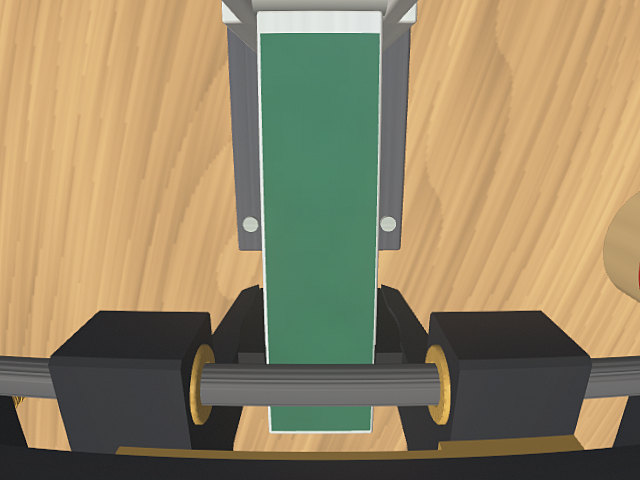

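```bash
for i in 1 2; do python3 -m handwheel '[[[0,0,0.006,0,0.3],[0,0,0,0,0.3],[0,0,0,0,0.3]]]' 12; done
python3 - <<'E'
from h import *
s,d=snap("wrist","w11");print(s["tool_pos"],s["width"],s["ft_force"])
E
```

```text
t: 10.9
tool_pos: [619.0, -181.7, 125.4]
tcp_rot: [0.989, 0.15, 0.003, 0.004]
ft_force: [9.3, -9.4, 0.2]
width: 0.355
t: 11.2
tool_pos: [619.0, -181.7, 122.9]
tcp_rot: [0.989, 0.15, 0.002, 0.004]
ft_force: [9.8, -11.1, 0.2]
width: 0.354
[ 618.99136882 -181.71905785  122.89745452] 0.3544968429729769 [  9.77578824 -11.14340617   0.1736943 ]
```

View pics/w11.png

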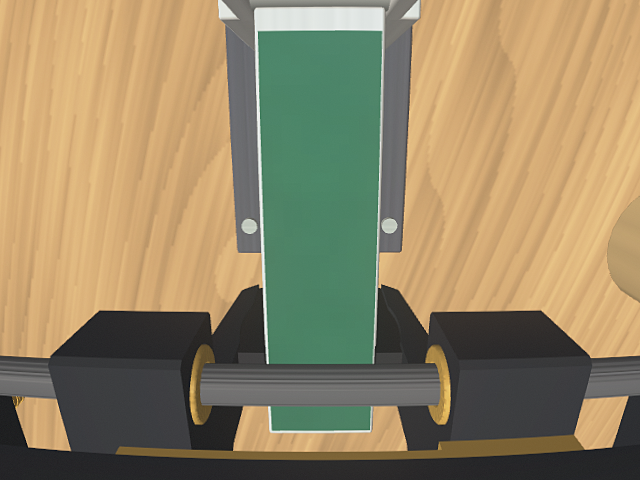

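View pics/t10c.png

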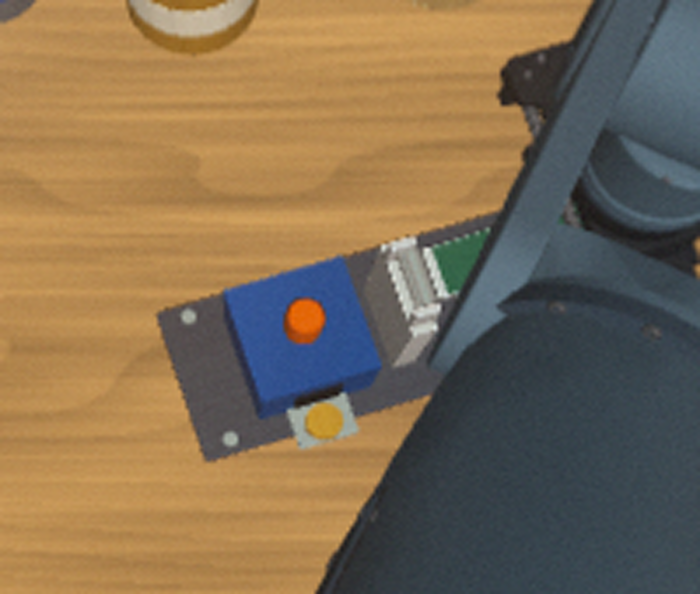

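Run:
```python
from h import *
s=observe();d=get_image("wrist")
th=np.radians(17.2);M=np.array([[np.cos(th),-np.sin(th)],[np.sin(th),np.cos(th)]]);o=[567.7,-16]
W=lambda x,y,z:np.r_[M@[x,y]+o,z]
print(M.T@(s["tool_pos"][:2]-o))
for A in(2.95,3.0,3.05,3.1,3.14,3.18):
  k,g=np.cos(A),np.sin(A)
  print(A,"end z",155+130*g,proj(d,[W(x,-64+l*k+4*g,155+l*g-4*k) for x in(-16,16) for l in(130,20)],s).round(1).tolist())
```

```text
[-3.13685055e-03 -1.73478832e+02]
2.95 end z 179.7549441569335 [[258.8, 467.1], [251.3, 34.9], [378.6, 466.9], [386.1, 35.1]]
3.0 end z 173.34560104778274 [[261.9, 452.7], [252.0, 37.2], [375.4, 452.5], [385.5, 37.4]]
3.05 end z 166.89040349021684 [[264.7, 438.7], [252.6, 39.2], [372.6, 438.5], [384.8, 39.4]]
3.1 end z 160.40548611632775 [[267.2, 425.1], [253.3, 41.0], [370.0, 424.9], [384.1, 41.2]]
3.14 end z 155.2070448791433 [[269.1, 414.4], [253.8, 42.3], [368.1, 414.3], [383.6, 42.5]]
3.18 end z 150.0082724143194 [[270.7, 403.9], [254.3, 43.4], [366.4, 403.8], [383.1, 43.6]]
```

Relative to the tool the bar end hasn't moved (row 431) while the tool dropped 13 mm, so the bar is still following and hasn't reached its stop. I continue until contact.

```bash
for i in 1 2 3 ; do python3 -m handwheel '[[[0,0,0.004,0,0.3],[0,0,0.0,0,0.3],[0,0,0,0,0.3]]]' 12 | egrep "pos|force"; done
python3 - <<'E'
from h import *
s,d=snap("wrist","w12")
E
```

```text
tool_pos: [619.0, -181.7, 121.3]
ft_force: [9.6, -11.1, 1.3]
tool_pos: [619.0, -181.7, 119.7]
ft_force: [9.3, -10.5, -0.1]
tool_pos: [619.0, -181.6, 118.0]
ft_force: [10.4, -11.2, -0.0]
```

View pics/w12.png

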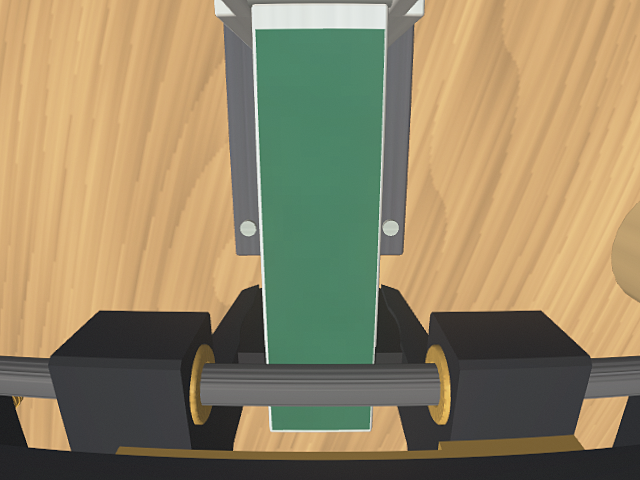

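Run:
```python
from h import *
d=get_image("wrist");s=observe()
def pos(uL,uR,v,tz,w=32):
  k,D=K(d);p=cv2.undistortPoints(np.array([[uL,v],[uR,v]],float).reshape(-1,1,2),k,D).reshape(-1,2)
  dep=w/(p[1,0]-p[0,0]);c=np.array([p.mean(0)[0]*dep,-p.mean(0)[1]*dep,-dep,1]);t=np.array(d["T_tool_cam"])@c
  return t[:3].round(1),"z",(tz-t[2]).round(1)
for n,tz in(("w5",153),("w9",135.8),("w10",127.8),("w11",122.9),("w12",118)):
  c=cv2.imread(f"pics/{n}.png");h=cv2.cvtColor(c,cv2.COLOR_BGR2HSV)
  m=((((h[...,0]>60)&(h[...,0]<90))|(h[...,0]<6)|(h[...,0]>174))&(h[...,1]>80)).astype(np.uint8);m[:,:200]=0;m[:,440:]=0
  for v in((290,) if n=="w5" else (60,200,420)):
    x=np.where(m[v])[0];print(n,v,x[0],x[-1],pos(x[0]-.5,x[-1]+.5,v,tz,30))
  print("green rows",np.where(m[:,320])[0][[0,-1]])
```

```text
w5 290 268 368 (array([ -0. , -21.5, -32.6]), 'z', np.float64(185.6))
green rows [288 451]
w9 60 264 375 (array([  0.4, -86. , -28.2]), 'z', np.float64(164.0))
w9 200 266 374 (array([  0.5, -48.9, -33.9]), 'z', np.float64(169.7))
w9 420 271 370 (array([  0.7,  15.8, -44.6]), 'z', np.float64(180.4))
green rows [ 38 429]
w10 60 261 378 (array([  0.4, -85.3, -34.2]), 'z', np.float64(162.0))
w10 200 264 376 (array([  0.5, -49.7, -37.9]), 'z', np.float64(165.7))
w10 420 272 369 (array([  0.7,  17.6, -42.5]), 'z', np.float64(170.3))
green rows [ 33 429]
w11 60 259 380 (array([  0.4, -84.9, -37.9]), 'z', np.float64(160.8))
w11 200 263 377 (array([  0.5, -50.1, -39.8]), 'z', np.float64(162.7))
w11 420 272 369 (array([  0.7,  17.6, -42.5]), 'z', np.float64(165.4))
green rows [ 31 429]
w12 60 257 383 (array([  0.5, -84.3, -42.2]), 'z', np.float64(160.2))
w12 200 262 379 (array([  0.7, -50.6, -42.5]), 'z', np.float64(160.5))
w12 420 272 369 (array([  0.7,  17.6, -42.5]), 'z', np.float64(160.5))
green rows [ 29 429]
```

The bar in w12 now measures level (top face about 160 mm along its whole length, slope about 0). So the keeper is at about 3.14. I release it and rise.

```bash
python3 -m handwheel '[[[0,0,0,0,0.6],[0,0,0,0,0.9],[0,0,0,0,0.9],[0,0,0,0,0.9]]]';  python3 -m handwheel '[[[0,0,-0.03,0,0.9],[0,0,-0.045,0,0.9],[0,0,-0.05,0,0.9],[0,0,-0.05,0,0.9],[0,0,-0.05,0,0.9],[0,0,-0.03,0,0.9],[0,0,0,0,0.9]]]'
python3 rel.py 567.7 -16 230
```

```text
t: 12.7
tool_pos: [615.9, -177.0, 116.1]
tcp_rot: [0.989, 0.151, -0.001, -0.0]
ft_force: [0.1, 0.4, -0.2]
width: 0.694
t: 13.4
tool_pos: [617.8, -177.8, 221.8]
tcp_rot: [0.989, 0.151, 0.002, 0.001]
ft_force: [-0.2, -0.8, 0.5]
width: 0.9
13.4 [ 617.8 -177.8  221.8] yaw 17.33 w 0.9002747244584496 F [-0.2 -0.8  0.5]
mm [   0.4 -169.3   -8.8] frac [ 0.0009 -0.4234 -0.0219]
```

```bash
python3 -m handwheel '[[[0,-0.05,-0.01,0,0.9],[0,-0.06,-0.01,0,0.9],[0,-0.06,0,0,0.9],[0,-0.06,0,0,0.9],[0,-0.06,0,0,0.9],[0,-0.06,0,0,0.9],[0,-0.07,0,0,0.9],[0,0,0,0,0.9]]]';python3 -m handwheel '[[[0,0,0,0,0.9],[0,0,0,0,0.9]]]'
python3 - <<'E'
from h import *
s,d=snap("wrist","w13");print(s["tool_pos"],s["ft_force"])
c=d["color"];h=cv2.cvtColor(c,cv2.COLOR_RGB2HSV);m=((h[...,0]>5)&(h[...,0]<15)&(h[...,1]>180)&(h[...,2]>200)).astype(np.uint8)
cs,_=cv2.findContours(m,0,2)
q=max(cs,key=cv2.contourArea);(u,v),r=cv2.minEnclosingCircle(q);print(u,v,r,cv2.contourArea(q),onz(d,[(u,v)],145,s))
s,d=snap("top","t13");cv2.imwrite("pics/t13c.png",cv2.resize(d["color"][120:300,250:450],None,fx=3.5,fy=3.3,interpolation=cv2.INTER_CUBIC)[:,:,::-1])
E
```

```text
t: 14.2
tool_pos: [564.5, -13.0, 225.7]
tcp_rot: [0.988, 0.152, -0.001, -0.001]
ft_force: [0.4, -0.3, -0.9]
width: 0.898
t: 14.4
tool_pos: [566.5, -17.2, 226.5]
tcp_rot: [0.989, 0.151, -0.0, -0.0]
ft_force: [-0.9, -0.3, -0.5]
width: 0.899
[566.52467778 -17.17065781 226.47557242] [-0.88822688 -0.31379219 -0.47907314]
320.27899169921875 244.45579528808594 18.34423065185547 882.0 [[567.3140301 -17.3588743 145.       ]]
```

View pics/w13.png

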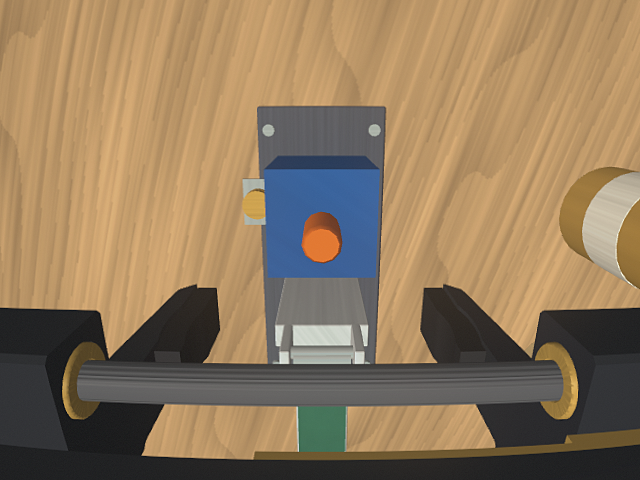

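View pics/t13c.png

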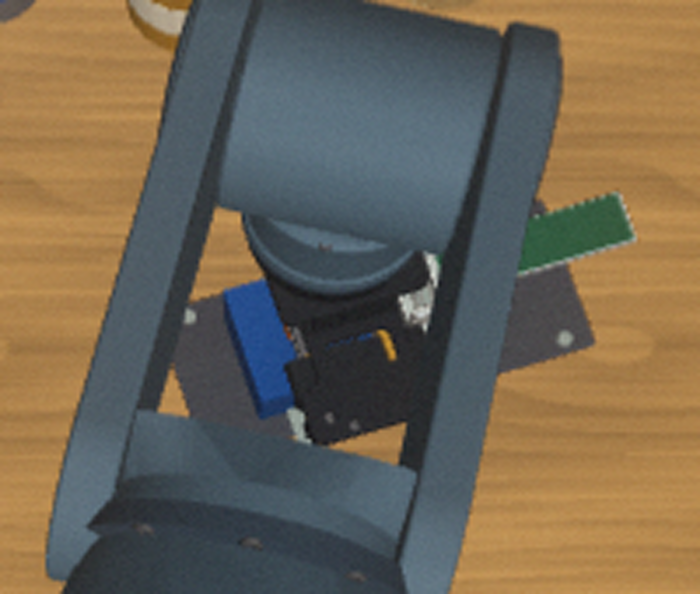

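The knob's top disc is at (322,245) and the jaw midpoint is at 320, so I shift +1 mm. The keeper lies flat with its green face up in the top view. I descend over the knob to TCP 112.

```bash
python3 -m handwheel '[[[0.0025,0,0.03,0,0.9],[0,0,0.045,0,0.9],[0,0,0.045,0,0.9],[0,0,0.045,0,0.9],[0,0,0.045,0,0.9],[0,0,0.04,0,0.9],[0,0,0.015,0,0.9],[0,0,0,0,0.9]]]';python3 -m handwheel '[[[0,0,0,0,0.9],[0,0,0,0,0.9]]]'
python3 rel.py 567.5 -17.2 112
python3 - <<'E'
from h import *
s,d=snap("wrist","w14");
s,d=snap("side","s14");cv2.imwrite("pics/s14c.png",cv2.resize(d["color"][140:290,220:380],None,fx=4,fy=4,interpolation=cv2.INTER_CUBIC)[:,:,::-1])
E
```

```text
t: 15.3
tool_pos: [566.8, -16.8, 119.4]
tcp_rot: [0.989, 0.15, -0.001, -0.001]
ft_force: [-0.4, -0.3, -0.4]
width: 0.9
t: 15.5
tool_pos: [568.4, -16.9, 121.8]
tcp_rot: [0.989, 0.151, 0.001, 0.0]
ft_force: [0.3, -0.4, 0.6]
width: 0.899
15.5 [568.4 -16.9 121.8] yaw 17.31 w 0.899302510730331 F [ 0.3 -0.4  0.6]
mm [-0.9  0.   9.8] frac [-0.0023  0.      0.0246]
```

View pics/w14.png

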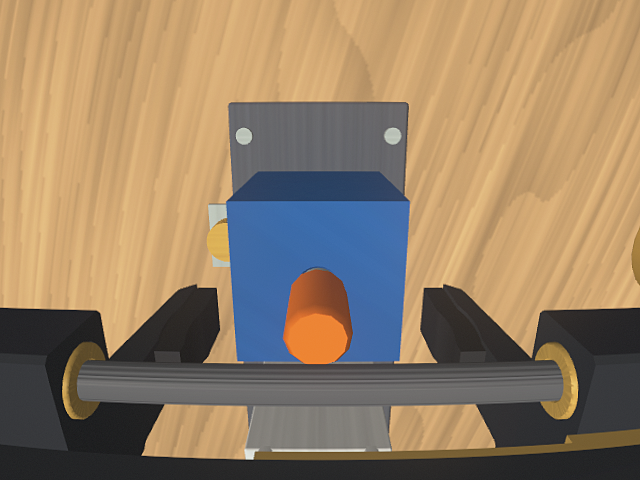

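View pics/s14c.png

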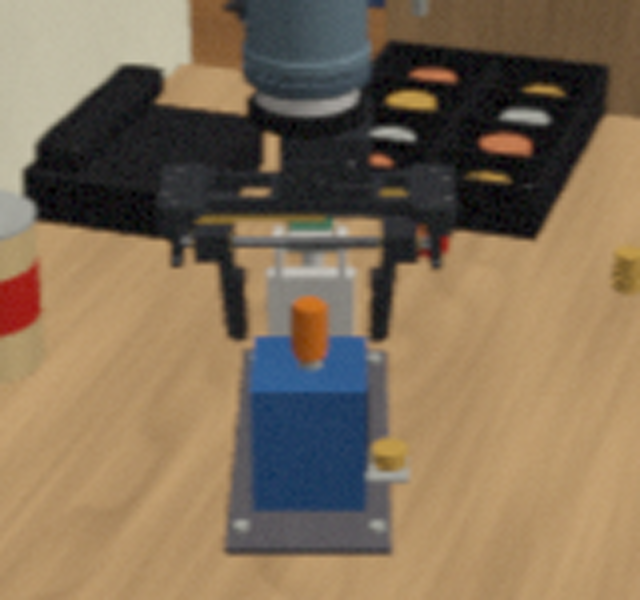

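```bash
python3 - <<'E'
from h import *
s=observe();d=get_image("wrist");p=onz(d,[(318,338)],145,s)[0];M=R.from_quat(s["tcp_rot"]).as_matrix();print(p,M.T@(p-s["tool_pos"]))
E
python3 -m handwheel '[[[-0.002,0,0.012,0,0.9],[0,0,0.011,0,0.9],[0,0,0,0,0.7],[0,0,0,0,0.4]]]'; python3 rel.py 567.5 -17.2 112
```

```text
[568.1558616  -16.97425437 145.        ] [ -0.10599679   0.14862882 -23.18881797]
t: 16.05
tool_pos: [566.6, -16.8, 111.4]
tcp_rot: [0.989, 0.151, -0.0, -0.0]
ft_force: [0.3, 0.0, 0.7]
width: 0.747
16.05 [566.6 -16.8 111.4] yaw 17.32 w 0.7468893336950059 F [0.3 0.  0.7]
mm [ 0.7  0.6 -0.6] frac [ 0.0018  0.0015 -0.0016]
```

```bash
python3 -m handwheel '[[[0,0,0,0,0.3],[0,0,0,0,0.2],[0,0,0,0,0.2],[0,0,0,0,0.2],[0,0,0,0,0.2],[0,0,0,0,0.2],[0,0,0,0,0.2]]]' 20;python3 -m handwheel '[[[0,0,0,0,0.2],[0,0,0,0,0.2],[0,0,0,0,0.2]]]'; python3 rel.py 567.5 -17.2 112;  python3 - <<'E'
from h import *
s,d=snap("wrist","w15")
E
```

```text
t: 16.75
tool_pos: [567.0, -16.9, 111.8]
tcp_rot: [0.989, 0.151, 0.0, 0.0]
ft_force: [0.4, -0.6, 0.3]
width: 0.265
t: 17.05
tool_pos: [566.9, -16.9, 111.8]
tcp_rot: [0.989, 0.151, 0.0, 0.0]
ft_force: [0.7, 0.3, 0.7]
width: 0.268
17.05 [566.9 -16.9 111.8] yaw 17.32 w 0.26849873503128174 F [0.7 0.3 0.7]
mm [ 0.5  0.5 -0.2] frac [ 0.0011  0.0011 -0.0006]
```

View pics/w15.png

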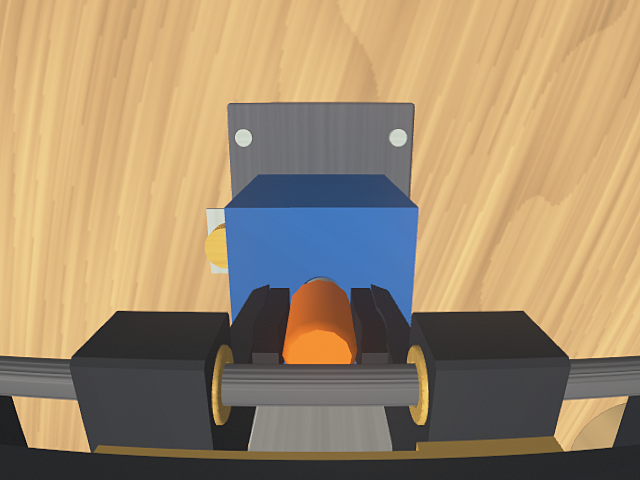

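The knob is gripped (23.6 mm) with near-zero force. I draw slowly and watch the force.

```bash
python3 -m handwheel '[[[0,0,-0.005,0,0.2],[0,0,-0.01,0,0.2],[0,0,-0.01,0,0.2],[0,0,0,0,0.2]]]';python3 -m handwheel '[[[0,0,-0.01,0,0.2],[0,0,-0.01,0,0.2],[0,0,-0.01,0,0.2],[0,0,0,0,0.2]]]'
python3 - <<'E'
from h import *
s,d=snap("side","s16");cv2.imwrite("pics/s16c.png",cv2.resize(d["color"][140:290,220:380],None,fx=4,fy=4,interpolation=cv2.INTER_CUBIC)[:,:,::-1])
E
```

```text
t: 17.5
tool_pos: [567.1, -17.0, 122.5]
tcp_rot: [0.989, 0.151, 0.0, 0.0]
ft_force: [0.2, -0.0, -1.6]
width: 0.268
t: 17.9
tool_pos: [567.2, -17.0, 134.5]
tcp_rot: [0.989, 0.151, 0.0, 0.0]
ft_force: [-0.1, 0.5, -1.8]
width: 0.262
```

View pics/s16c.png

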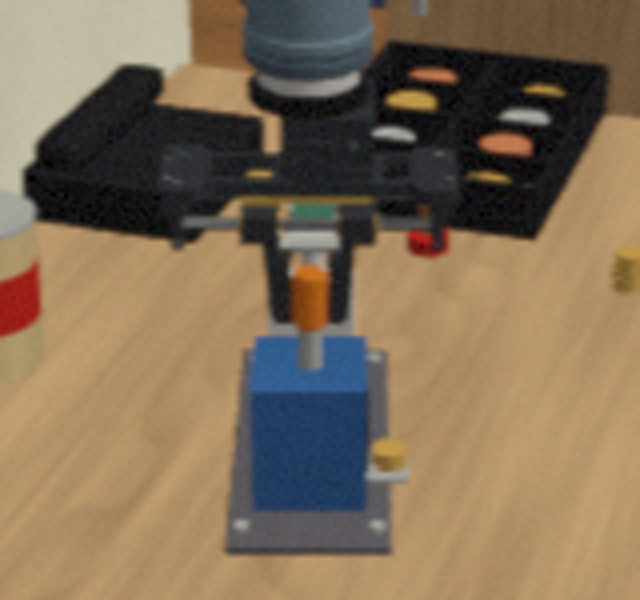

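The rod is rising with the gripper (steel shaft visible between block and knob), and the load is only its weight. About 22.5 mm remain.

```bash
python3 -m handwheel '[[[0,0,-0.01,0,0.2],[0,0,-0.01,0,0.2],[0,0,-0.01,0,0.2],[0,0,-0.01,0,0.2],[0,0,-0.01,0,0.2],[0,0,-0.006,0,0.2],[0,0,0,0,0.2],[0,0,0,0,0.2]]]';python3 -m handwheel '[[[0,0,0,0,0.2],[0,0,0,0,0.2],[0,0,0,0,0.2],[0,0,0,0,0.2]]]'
python3 - <<'E'
from h import *
s,d=snap("side","s17");cv2.imwrite("pics/s17c.png",cv2.resize(d["color"][180:270,260:340],None,fx=6.5,fy=6.5,interpolation=cv2.INTER_CUBIC)[:,:,::-1])
s,d=snap("wrist","w17");print(s["tool_pos"],s["ft_force"],s["ft_torque"])
snap("top","t17")
E
```

```text
t: 18.75
tool_pos: [566.8, -16.9, 156.1]
tcp_rot: [0.989, 0.151, -0.0, -0.0]
ft_force: [-0.1, -0.4, -1.3]
width: 0.267
t: 19.15
tool_pos: [566.8, -16.9, 156.0]
tcp_rot: [0.989, 0.151, -0.0, -0.0]
ft_force: [1.1, 0.4, -2.1]
width: 0.264
[566.85925711 -16.89550099 156.03895545] [ 0.09994487 -0.55207255 -1.10869564] [-0.05719993 -0.09779047 -0.04197413]
```

View pics/s17c.png

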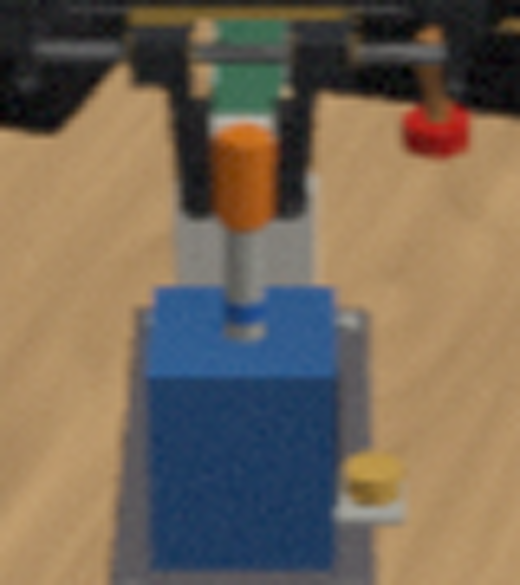

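View pics/w17.png

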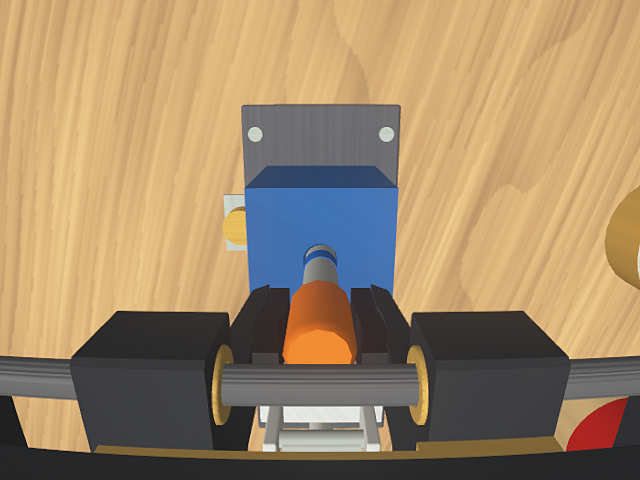

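View pics/t17.png

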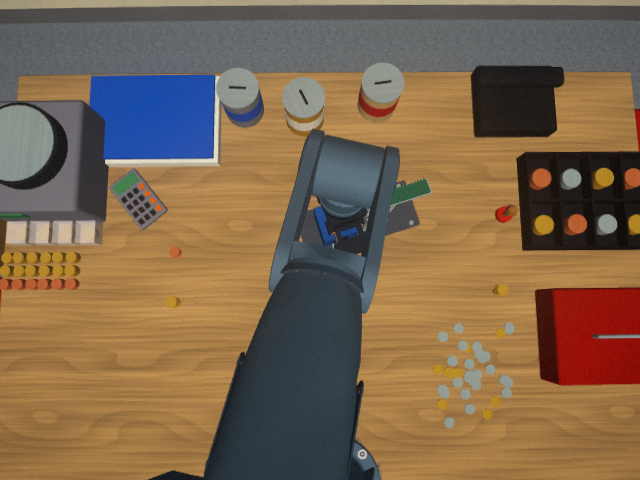

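The blue band is wholly out, with a strip of steel below it at crop row 332, and no black shows. The rise is 44 mm and the force is about the rod's weight. The keeper is flat and green, and the coin stacks, stamp and calculator haven't moved. I'm handing in.

Run:
```python
from h import *
print(hand_in());s=observe();print(s["t"],s["tool_pos"],s["width"],s["ft_force"])
```

```text
the job is handed in; nothing more can be done
None
the job is handed in; nothing more can be done
```

The keeper is flipped over to green face up and the rod is held still in the gripper, raised 44 mm. I handed the job in at about 19 s; no verdict was reported.

- **Keeper:** I pinched it across its width and swung it over. Its top face measured about 160 mm high all along, so it was level (about 3.14 rad) before I let go, and the last top view still shows it lying green side up. On the way over it slid along the fingers. My estimate from tool travel alone had it level too early, so I lowered it further until the picture showed it flat.
- **Rod:** I drew it by the knob, with 20 N grip and a wrist load of 1 to 2 N, about the rod's own weight. The side and wrist pictures show the whole blue band with a strip of steel below it, and no black.
- **Other items:** The coin stacks, stamp and calculator sit where they were in the first top view.
- **Disagreements:** The stand's position from the two cameras differed by 2 to 3 mm. The sideways force while swinging the keeper reached about 18 N, under the 40 N limit, and dropped to zero when I released it.

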